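Ready the upward-looking camera for its shot

ROBOT

A 6-joint arm with a two-finger parallel gripper is mounted at the origin on the work surface. World frame = base frame: x ahead of the robot, y to its left, z up, the work surface at z = 0. Lengths are in mm, angles in rad, forces in N, time in s.
With the tool pointing down it reaches from about 350 to 875 mm from the base axis. Payload 4.2 kg.
Tool frame: the origin (TCP) lies on the mounting face of the last link; the fingertips stand 173 mm ahead of it and the grasp point (between the pads) lies grip_point_offset ahead of it (grip_point_offset is the distance from the TCP to the grasp point, in mm); z points along the fingers, y is the line along which they close (so a half turn about z gives the same grasp; the last joint's range is limited). The gripper opens to 85 mm and grips with 20 to 120 N. Pads are 22 mm wide; open, the fingers measure 114 mm over their backs; the gripper's body (76 mm by 85 mm) begins 54 mm behind the grasp point. The pads swing forward as they close: fully open they stand 13 mm farther back than shut.
Start: joints at [-1.025, 0.385, 0.008, 0, -1.194, -0.259], TCP at [176.819, -599.446, 404.712] pointing down, gripper open.
Joint ranges: [-3.14, 3.14], [-1.21, 2.06], [-1.07, 1.41], [-3.16, 2.05], [-2.99, -0.16], [-3.1, 3.1]. Speed limits (rad/s): [2.79, 2.79, 3.14, 3.14, 3.14, 3.14].

INTERFACE

Orientations are given as a unit quaternion [x, y, z, w].
In Python, from bench import read_state, get_image, job_done, recognise, place_of, grip_point_offset gives the robot as it stands. The module is installed in compiled form; this text tells all that it offers.
- The arm moves only by the tool carry_out, never from a script. Its arguments are lists of equal length, an entry for each row: "slide": the shift along the tool's x, y, z in m, a list of three; "roll": the turn about the tool's z in degrees; "claw": the finger opening in m, from 0 to 0.0854. A call has 1 to 8 rows; each row is the pose to reach, as a shift and turn from the pose commanded when the call began, along the tool's axes at that moment; what a row does not reach only later rows make up. A row lasts 1/8 s, in which the tool goes at most 62.5 mm and 10.7 degrees, less where a joint would pass 70% of its speed; a pose out of reach is approached as far as the arm can. A call with a gripper value outside its range is refused whole. The fingers move at their own pace and stop on an object; the grip force is fixed at half the most. Time passes only in rows, so rows that repeat a pose let the fingers close. It gives the time, the measured TCP pose, the force, the opening and the grip force at its end, in the units of the state.
- read_state(): the state, without advancing time (a new reading comes with each control period).
- get_image(name): name is "scene" or "top"; returns a dict with "img" (400x640x3 uint8, red, green, blue), "z_map" (400x640 float32, mm along the optical axis (not along the pixel's ray), 0 where there is no reading), "mtx" (3x3 intrinsics, pixels), "k1" (the pictures are not rectified: a ray, as slopes to the right and down, at radius r is drawn at 1 + k1 r^2 times it, then the intrinsics apply), "world_from_camera" (4x4, takes a point from camera to world coordinates). Camera axes: x right, y up, looking along -z (the intrinsics and any distortion apply to the point x, -y, -z); pixel columns grow to the right and rows downward; lengths in mm; the calibration is good to about 2 mm. A picture is of the moment at which its call begins.
- job_done(): hands the job in; it is judged then, once.
Trained networks look in a picture, given as the dict that the camera call returned (one of the last four; its "shot" number tells which), for a name from the list of things; names that differ only in an ending like _2 or _b are one class to them, and where a whole thing is asked for, a point or a joint stands for the part that bears it (a point fixed in the world has none). Each returns a list of dicts, best first, with "conf" (0 to 1); they miss things now and then, are a little off and sometimes report something else, mostly with a low value. They report only what shows in the picture. A call takes as long as a camera call. They do not tell look-alikes from the thing itself.
- recognise(picture, thing): "at" ([column, row] in pixels, amid what is visible of it).
- place_of(picture, thing): "at" ([column, row] in pixels: a listed point, or the origin of a listed thing).
The state is a dict: "clock": time; "joints": joint angles; "joint_vel": joint speeds; "joint_efforts": joint torques, N m; "position": TCP position; "ee_rot": TCP orientation; "contact_force": force on the tool from outside, world axes, zero at the start; "wrist_torque": the same for the moment, N m; "gripper_width": finger opening in mm; "grasp_force": force on a finger pad.
Only numpy, scipy, OpenCV 4.12 (cv2) and the standard library are available. Lean on these libraries where they do the work, as an engineer would, in place of code of your own. Each camera call takes 0.05 s, during which the arm holds its last target. There are 200 camera calls.

TASK

Get the upward-looking camera on the optical table ready for its shot: take the dust cap off the lens and set it down, not drop it, in the round steel dish, flat on the bottom with its open side down, and turn the iris ring to 8 so that it sits in its click stop. Leave the other things on the table where they stand.

Things in the scene. Friction and masses are not known exactly. Their poses are not given: they have to be found in the camera images.
- camera: Camera looking straight up, bolted down. Origin: centre of its 110 mm square, 12 mm thick base plate, on the table; z up; its cable leaves on the -x side, the scale is on the +x side (5.6 at +x). Grey 64 mm square body up to 68 mm; then rear barrel 60 mm across (not to be turned), scale plate 94 mm across, top at 94 mm; iris ring; front barrel 52 mm across, up to 137 mm, where the cap rests.
- scale_8 (a point): Middle of the white line for 8 on the fixed black scale plate, 34 mm from the lens axis. Seven such radial lines stand 20 degrees apart; counter-clockwise seen from above they are 2, 2.8, 4, 5.6, 8, 11, 16. The lines for 2, 4, 8, 16 are longer, with white figures outside them, to be read from outside. From the lens axis, the line for 8 points 20 degrees counter-clockwise of the camera's own x.
- iris (a joint): Angle of the iris ring, rad, growing counter-clockwise seen from above. Click stops: 2 at 0.000, 2.8 at 0.349, 4 at 0.698, 5.6 at 1.047, 8 at 1.396, 11 at 1.745, 16 at 2.094, with end stops just outside 2 and 16. Leaving a stop takes about 0.13 N m; let go, the ring falls into the nearest stop. Starts at 2, 2.8 or 4.
- iris_center (a point): Centre of the iris ring (on the lens axis, half-way up): a knurled black ring, 58 mm across, 24 mm high, in the open between the scale plate (top 14 mm below this point) and the front barrel (52 mm across, top 25 mm above this point). Its frame turns with the ring, z up.
- iris_stud (a point): Thumb stud of the iris ring, plain steel, horizontal, pointing straight out from the ring: this point is the middle of its 11 mm thick, 16 mm long end, 50 mm from the lens axis and 3 mm above iris_center; an 8 mm thick stem joins it to the ring and the stud ends 60 mm from the axis. It points over the line of the scale plate that is set, so its direction from iris_center shows the setting.
- cap_center (a point): Centre of the aluminium dust cap, half-way up; z points up, out of its knob. The cap is 46 mm high and weighs 70 to 140 g: a round lid 62 mm across and 16 mm high (from 23 to 7 mm below this point), open below, its skirt slipped 12 mm over the front barrel with 2 mm play, lifted straight off; above it a knurled knob 26 mm across and 30 mm high (from 7 mm below to 23 mm above this point).
- cap: The same dust cap; origin at the centre of its open underside, 23 mm below cap_center.
- dish_in (a point): Centre of the inner floor of the round stainless parts dish, held to the table by its magnet and immovable; z up. Floor 4 mm above the table, flat for 152 mm across; flared wall, 176 mm across at the rim, which stands 20 mm above this point. It lies left or right of the camera.
- lens_tube: Bystander: black stepped lens tube standing upright, 66 mm across, 155 mm high; origin at the centre of its foot.
- steel_sleeve: Bystander: plain steel sleeve, open at both ends, standing upright, 70 mm across, 90 mm high; origin at the centre of its foot. It stands on the other side of the camera from the dish.
- driver: Bystander: black-handled screwdriver, about 200 mm long, lying beyond the camera; origin under the middle of its length.
Things that resemble listed ones, but are neither listed nor needed, are in the scene too. Of the things shaped like the cap, the aluminium one is meant. Several things look just like the part that bears dish_in: the one meant starts farthest to the robot's right.

How it is judged (in metres and radians):
At the end, for the whole second after the job is handed in: The iris ring rests in the click stop for 8 (within 3.8 degrees); the cap lies still and flat on the dish's floor, open side down (tilt under 0.10 rad, its centre within 50 mm of the dish's centre and 19 to 27 mm above the floor); the bystanders stand where they stood (within 20 mm) (value of joint iris between 1.33 and 1.463 rad and horizontal distance between cap_center and dish_in below 0.05 m and z of cap_center in the frame of dish_in between 0.019 and 0.027 m and angle between cap_center's own z axis and vertical below 0.1 rad and linear speed of cap below 0.02 m/s); the robot touches nothing.
It fails at once if the lens tube is moved more than 20 mm or turned over (distance of lens_tube from where it was at the start of the episode above 0.02 m or angle between lens_tube's own z axis and vertical above 0.5 rad).
It fails at once if the steel sleeve is moved more than 20 mm or turned over (distance of steel_sleeve from where it was at the start of the episode above 0.02 m or angle between steel_sleeve's own z axis and vertical above 0.5 rad).
It fails at once if the driver is moved more than 20 mm (distance of driver from where it was at the start of the episode above 0.02 m).
It fails at once if the cap is dropped: it falls freely faster than 0.7 m/s (about 25 mm) (linear speed of cap above 0.7 m/s and contact force between cap and the fingers below 0.05 N).
It also fails if it takes over 51 s, if anything falls off the work surface, if the arm or the gripper's body presses on something with over 40 N, if the wrist force passes 120 N, or if a joint passes its speed limit or range.

## Working session

There is one attempt and no reset: what is moved stays moved. The work goes in short steps, Python scripts to look and compute and a tool call to move; the robot and the scene stay as the last step left them, time stands still between calls to the robot, and variables do not carry over. Pictures are saved under pics/ and viewed, at most 10 in all, crops included, and the job is handed in when it is done.

Besides the shell and the picture viewer there is one more tool, called in YAML: its name, and indented under it one key for each argument. carry_out: Moves the arm, as the interface text tells. Its arguments: {"type":"object","properties":{"slide":{"type":"array"},"roll":{"type":"array"},"claw":{"type":"array"}},"required":["slide","roll","claw"]}

```bash
mkdir -p pics; cat > h.py <<'E'
import numpy as np, cv2
from bench import *
def ray(p,uv):
    K=np.array(p["mtx"]);x=(uv[0]-K[0,2])/K[0,0];y=(uv[1]-K[1,2])/K[1,1]
    a,b=x,y
    for _ in range(20):
        s=1+p["k1"]*(a*a+b*b);a,b=x/s,y/s
    return np.array([a,-b,-1.])
def at_z(p,uv,z):
    T=np.array(p["world_from_camera"]);d=T[:3,:3]@ray(p,uv);o=T[:3,3]
    return o+d*(z-o[2])/d[2]
def at_depth(p,uv,r=1):
    u,v=int(round(uv[0])),int(round(uv[1]))
    w=p["z_map"][max(v-r,0):v+r+1,max(u-r,0):u+r+1];w=w[w>0]
    if len(w)==0:return None
    T=np.array(p["world_from_camera"]);return T[:3,:3]@(ray(p,uv)*np.median(w))+T[:3,3]
def px(p,P):
    T=np.linalg.inv(np.array(p["world_from_camera"]));c=T[:3,:3]@np.array(P)+T[:3,3]
    a,b=c[0]/-c[2],-c[1]/-c[2];s=1+p["k1"]*(a*a+b*b);K=np.array(p["mtx"])
    return K[0,0]*a*s+K[0,2],K[1,1]*b*s+K[1,2]
def save(p,n,img=None): cv2.imwrite("pics/"+n,cv2.cvtColor(p["img"] if img is None else img,cv2.COLOR_RGB2BGR))
E
python3 - <<'E'
from h import *
np.set_printoptions(precision=1,suppress=True)
print(read_state(),grip_point_offset)
for n in("scene","top"):
    p=get_image(n);save(p,n+"1.png")
    print(n,np.array(p["world_from_camera"]),p["k1"],p["mtx"])
    for t in["camera","scale_8","iris_center","iris_stud","cap_center","dish_in","lens_tube","steel_sleeve","driver"]:
        for r in place_of(p,t)[:4]:
            print(t,round(r["conf"],2),np.array(r["at"]),at_depth(p,r["at"]))
E
```

```text
{'clock': 0.0, 'joints': array([-1. ,  0.4,  0. , -0. , -1.2, -0.3]), 'joint_vel': array([-0.,  0.,  0., -0., -0.,  0.]), 'joint_efforts': array([  0. , -39.2,  18.8,   4.2,  -0. ,  -0. ]), 'position': array([ 176.8, -599.3,  403.6]), 'ee_rot': array([-0.1,  1. ,  0. , -0. ]), 'contact_force': array([ 0.9, -0.1,  0.2]), 'wrist_torque': array([ 0.,  0., -0.]), 'grasp_force': 0.0, 'gripper_width': 85.33137439233076} 154.70000000000002
scene [[  -0.3   -0.8    0.5 1049.3]
 [   0.9   -0.3    0.2  155. ]
 [  -0.     0.5    0.8  928.3]
 [   0.     0.     0.     1. ]] -0.04006038842530667 [[394.    0.  321.2]
 [  0.  394.  202. ]
 [  0.    0.    1. ]]
camera 0.57 [309.2 199.2] [542.9 -50.9  62.8]
scale_8 0.7 [305.2 188.2] [533.8 -63.7  95.1]
iris_center 0.58 [309.  176.4] [526.3 -54.5 140.8]
iris_stud 0.72 [287.5 178. ] [ 529.4 -112.1  113. ]
cap_center 0.83 [309.3 167. ] [516.  -56.5 165.1]
cap_center 0.75 [360.8 195.2] [478.1  71.5  45. ]
dish_in 0.83 [296.1 288.1] [760.5 -11.    4.8]
dish_in 0.69 [246.7 170.9] [ 472.5 -270.3    3.4]
lens_tube 0.84 [214.7 257.1] [ 769.  -210.1   67.7]
steel_sleeve 0.7 [432.  239.2] [552.4 274.2  50.8]
driver 0.85 [365.9 296.8] [736.  156.   25.5]
top [[   0.     1.    -0.   530.9]
 [  -1.     0.    -0.   -17.9]
 [  -0.     0.     1.  1154.6]
 [   0.     0.     0.     1. ]] -0.12404486503793703 [[475.5   0.  317.5]
 [  0.  475.5 200.2]
 [  0.    0.    1. ]]
camera 0.72 [349.  233.7] [508.5 -61.3 171.1]
scale_8 0.71 [353.3 220.3] [536.7 -73.7  93.5]
iris_stud 0.44 [373.4 228.5] [ 519.6 -116.7  115.3]
cap_center 0.83 [347.1 232.9] [510.  -57.3 170.9]
dish_in 0.88 [327.3 129.7] [757.3 -11.    3.1]
dish_in 0.78 [427.8 247.9] [ 474.1 -259.9    5. ]
dish_in 0.54 [353.9 220.5] [536.3 -75.   93.5]
dish_in 0.3 [348. 235.] [505.7 -59.3 169.6]
lens_tube 0.63 [416.5 135.1] [ 734.8 -216.2   76.4]
steel_sleeve 0.65 [208.4 222.4] [524.  276.2  -0.6]
driver 0.6 [261.1 138.6] [730.5 149.4  14.7]
```

```bash
python3 - <<'E'
import cv2
a=cv2.imread("pics/scene1.png");b=cv2.imread("pics/top1.png")
cv2.imwrite("pics/crop_s.png",cv2.resize(a[120:320,200:460],None,fx=3,fy=3,interpolation=2))
cv2.imwrite("pics/crop_t.png",cv2.resize(b[100:300,190:450],None,fx=3,fy=3,interpolation=2))
E
```

```text
(no output)
```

View pics/crop_s.png

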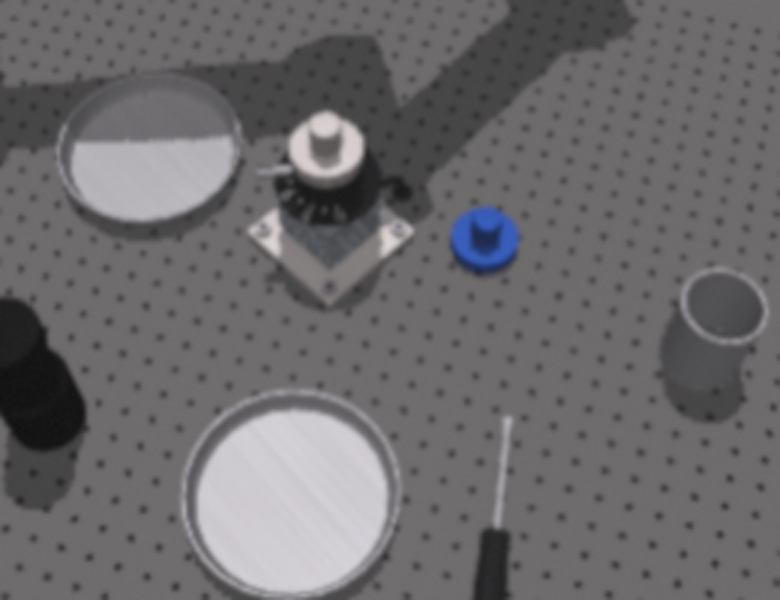

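View pics/crop_t.png

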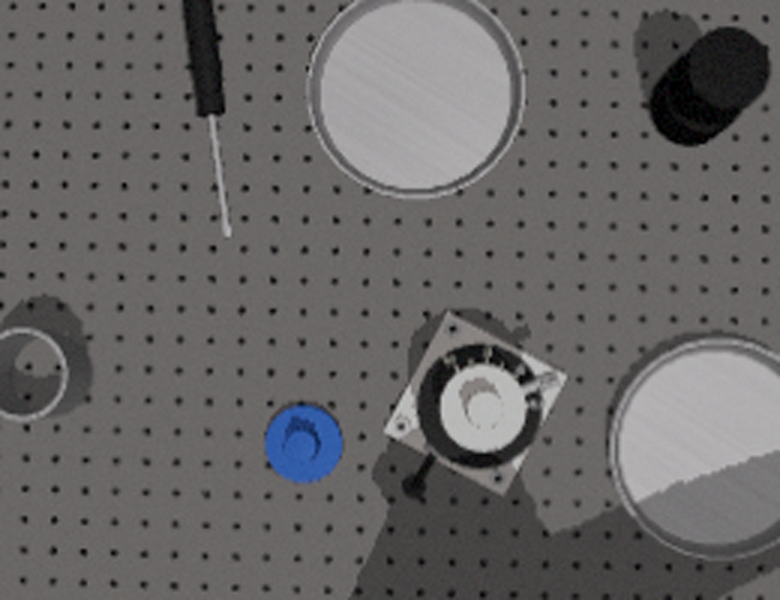

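The scene crop shows the aluminium cap on the camera at about (309,167), with the stud pointing left at about (288,178). The right-hand dish is at about (249,171) and the blue cap is a decoy. Top view: cap (350,234), stud (373,227), right dish (428,247). The readings for the camera's yaw and the ring setting don't agree yet, so I'll rectify a view of them.

```bash
python3 - <<'E'
from h import *
np.set_printoptions(precision=1,suppress=True)
out=[]
for n in("top","scene"):
    p=get_image(n)
    # knob top and lid from depth
    T=np.array(p["world_from_camera"]);P=np.full((400,640,3),np.nan)
    for v in range(400):
        for u in range(640):
            if p["z_map"][v,u]>0:P[v,u]=T[:3,:3]@(ray(p,(u,v))*p["z_map"][v,u])+T[:3,3]
    near=(np.abs(P[...,0]-510)<80)&(np.abs(P[...,1]+57)<80)
    for lo,hi in((165,178),(136,147)):
        m=near&(P[...,2]>lo)&(P[...,2]<hi);print(n,lo,m.sum(),P[m].mean(0),P[m].min(0),P[m].max(0))
    for z in(94,112):
        im=np.zeros((400,400,3),np.uint8)
        M=np.array([[px(p,(510+90-i*.45,-57+90-j*.45,z)) for j in range(400)] for i in range(400)],np.float32)
        out.append(cv2.remap(p["img"],M[...,0],M[...,1],cv2.INTER_CUBIC))
    d=(np.abs(P[...,0]-474)<110)&(P[...,1]<-150)&(P[...,1]>-370)&(P[...,2]>17)&(P[...,2]<32)
    q=P[d][:,:2].astype(np.float32)
    print("rim",len(q),P[d].min(0),P[d].max(0),cv2.minEnclosingCircle(q))
save(p,"rect.png",np.hstack([out[0],out[3]]))
E
```

```text
top 165 125 [503.5 -66.1 170.3] [491.2 -78.1 165.5] [516.2 -53.1 176.7]
top 136 520 [503.3 -66.1 140.6] [473.  -96.8 136.1] [532.9 -37.  145. ]
rim 417 [ 384.4 -347.6   17. ] [ 556.1 -175.    29.1] ((471.0136413574219, -261.3156433105469), 88.0245132446289)
scene 165 85 [506.7 -63.  169.8] [493.1 -76.2 165. ] [518.5 -51.3 174.2]
scene 136 280 [512.  -60.  140.5] [475.8 -93.2 136. ] [535.9 -32.4 146.9]
rim 312 [ 385.4 -348.1   17. ] [ 560.8 -170.    28.2] ((474.2171936035156, -259.05816650390625), 89.26930236816406)
```

View pics/rect.png

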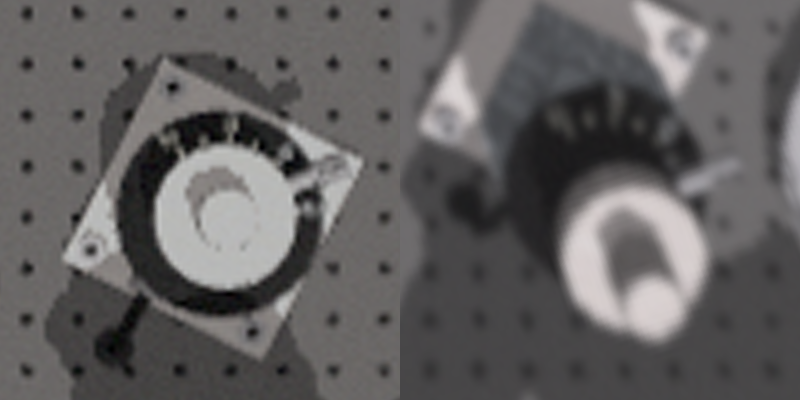

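Both views agree: axis about (504,-65) and yaw about -28°. The stud points along about -67°, so the ring is on 2.8 and needs +60° counter-clockwise. Dish centre is about (472,-260).

```bash
cat >> h.py <<'E'
from scipy.spatial.transform import Rotation as R
def go(x,y,z,yline=None):
    s=read_state();r=R.from_quat(s["ee_rot"]);M=r.as_matrix()
    d=(np.array([x,y,z])-s["position"])/1000
    print("pos",s["position"],"clock",s["clock"],"F",s["contact_force"],"w",s["gripper_width"],"grip",s["grasp_force"])
    a=np.degrees(np.arctan2(M[1,1],M[0,1]));print("slide",(M.T@d).round(4),"yaxis deg",a,"z",M[:,2],"q6",s["joints"][5])
    if yline is not None: print("roll",-((yline-a+90)%180-90))
E
python3 -c "
from h import *
np.set_printoptions(precision=4,suppress=True)
go(504.5,-65,404,22)"
```

```text
pos [ 176.8232 -599.4329  404.6969] clock 1.1 F [ 0.1043  0.5657 -0.6291] w 85.48841052835144 grip 0.0
slide [-0.4655  0.4199  0.0007] yaxis deg 106.43464838175223 z [-0.0001  0.0001 -1.    ] q6 -0.25858567621493156
roll 84.43464838175223
```

carry_out:
  slide:
    - [-0.046,0.042,0]
    - [-0.092,0.084,0]
    - [-0.138,0.126,0]
    - [-0.184,0.168,0]
    - [-0.23,0.21,0]
    - [-0.276,0.252,0]
    - [-0.322,0.294,0]
    - [-0.368,0.336,0]
  roll: [10,20,30,40,50,60,70,80]
  claw: [0.085,0.085,0.085,0.085,0.085,0.085,0.085,0.085]

```text
clock: 2.1
position: [409.6, -215.9, 405.2]
ee_rot: [0.49, 0.871, 0.0, 0.001]
contact_force: [0.7, -0.1, 0.1]
gripper_width: 85.1
grasp_force: 0.0
```

```bash
python3 -c "
from h import *
np.set_printoptions(precision=4,suppress=True)
go(504.5,-65,340,22)"
```

```text
pos [ 409.5927 -215.8847  405.1733] clock 2.1 F [ 0.6975 -0.1154  0.0731] w 85.14165220010777 grip 0.0
slide [0.0798 0.1594 0.0652] yaxis deg 31.263843789105852 z [ 0.0011 -0.0003 -1.    ] q6 -2.463375095113897
roll 9.263843789105849
```

Positive roll drives joint 6 towards its lower limit, so I'll roll back the other way on the approach. The cap grasp doesn't care about the angle.

carry_out:
  slide:
    - [0.02,0.04,0]
    - [0.04,0.08,0]
    - [0.06,0.12,0]
    - [0.0798,0.1594,0]
    - [0.0798,0.1594,0.02]
    - [0.0798,0.1594,0.04]
    - [0.0798,0.1594,0.05]
    - [0.0798,0.1594,0.05]
  roll: [-10,-20,-30,-40,-50,-60,-70,-70]
  claw: [0.085,0.085,0.085,0.085,0.085,0.06,0.06,0.06]

```text
clock: 3.1
position: [503.0, -66.0, 354.1]
ee_rot: [-0.1, 0.995, -0.0, -0.001]
contact_force: [0.3, -0.5, -0.3]
gripper_width: 60.2
grasp_force: 0.0
```

```bash
python3 -c "
from h import *
np.set_printoptions(precision=4,suppress=True)
p=get_image('scene');im=cv2.resize(p['img'][100:250,220:400],None,fx=4,fy=4,interpolation=2);save(p,'abovecap.png',im)
go(504.5,-65,320,22)"
```

```text
pos [503.1873 -66.0576 354.8232] clock 3.15 F [-0.1801 -0.1124  0.9473] w 60.2018321004151 grip 0.0
slide [-0.0015  0.0008  0.0348] yaxis deg 101.39488630614026 z [-0.0001 -0.0002 -1.    ] q6 -1.5618938427888958
roll 79.39488630614026
```

View pics/abovecap.png

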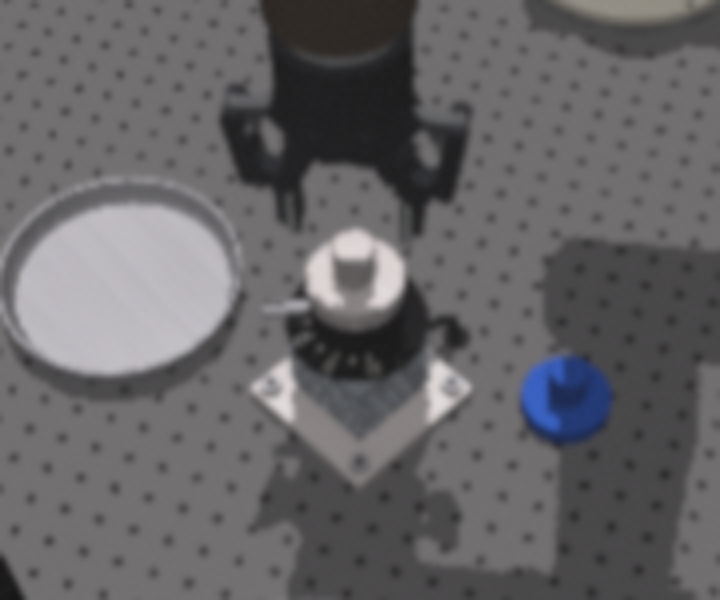

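The open fingers (at about 292 and 412 in the crop) straddle the knob at 354, so they are centred. Next I go down and grip.

carry_out:
  slide:
    - [-0.001,0.0005,0.015]
    - [-0.001,0.0005,0.03]
    - [-0.001,0.0005,0.0345]
    - [-0.001,0.0005,0.0345]
    - [-0.001,0.0005,0.0345]
    - [-0.001,0.0005,0.0345]
    - [-0.001,0.0005,0.0345]
  roll: [0,0,0,0,0,0,0]
  claw: [0.06,0.06,0.06,0.015,0.015,0.015,0.015]

```text
clock: 4.03
position: [504.2, -65.3, 320.8]
ee_rot: [-0.101, 0.995, -0.0, 0.001]
contact_force: [-1.0, -0.1, 1.3]
gripper_width: 24.1
grasp_force: 59.1
```

carry_out:
  slide:
    - [0,0,-0.006]
    - [0,0,-0.015]
    - [0,0,-0.03]
    - [0,0,-0.045]
    - [0,0,-0.05]
    - [0,0,-0.05]
  roll: [0,0,0,0,0,0]
  claw: [0.015,0.015,0.015,0.015,0.015,0.015]

```text
clock: 4.78
position: [503.9, -65.4, 370.7]
ee_rot: [-0.101, 0.995, 0.0, 0.001]
contact_force: [-0.5, -0.4, -1.5]
gripper_width: 24.0
grasp_force: 58.9
```

```bash
python3 -c "
from h import *
np.set_printoptions(precision=4,suppress=True)
p=get_image('scene')
print([ (r['conf'],r['at'],at_depth(p,r['at'])) for r in place_of(p,'cap_center')[:3]])
go(472,-260,371)"
```

```text
[(0.81, [307.5, 153.6], array([515.2383, -59.4793, 214.3563])), (0.78, [361.7, 195.3], array([477.3197,  73.8619,  44.5011])), (0.54, [250.7, 168.3], array([ 460.0634, -263.0955,    3.1182]))]
pos [503.7345 -65.3912 369.8168] clock 4.875 F [-0.4255 -0.6358 -0.6816] w 24.245269932388368 grip 58.84878755779937
slide [ 0.07   -0.1843 -0.0012] yaxis deg 101.54702083957754 z [-0.001   0.0001 -1.    ] q6 -1.5599645042237258
```

carry_out:
  slide:
    - [0.01,-0.026,0]
    - [0.025,-0.066,0]
    - [0.042,-0.111,0]
    - [0.057,-0.151,0]
    - [0.067,-0.176,0.02]
    - [0.07,-0.1843,0.06]
    - [0.07,-0.1843,0.1]
    - [0.07,-0.1843,0.13]
  roll: [0,0,0,0,0,0,0,0]
  claw: [0.015,0.015,0.015,0.015,0.015,0.015,0.015,0.015]

```text
clock: 5.88
position: [471.6, -260.1, 237.9]
ee_rot: [-0.1, 0.995, 0.001, -0.001]
contact_force: [-0.1, -0.3, -0.5]
gripper_width: 24.1
grasp_force: 59.0
```

```bash
python3 -c "
from h import *
np.set_printoptions(precision=4,suppress=True)
p=get_image('scene');im=cv2.resize(p['img'][80:230,180:360],None,fx=4,fy=4,interpolation=2);save(p,'dish.png',im)
go(472,-260,202)"
```

```text
pos [ 470.3268 -259.5869  234.2825] clock 5.925 F [-1.6002  0.788  -3.8976] w 24.195008793025867 grip 58.99389008525759
slide [-0.0018 -0.0009  0.0323] yaxis deg 101.45229510367876 z [-0.0097  0.0033 -0.9999] q6 -1.166873234245133
```

View pics/dish.png

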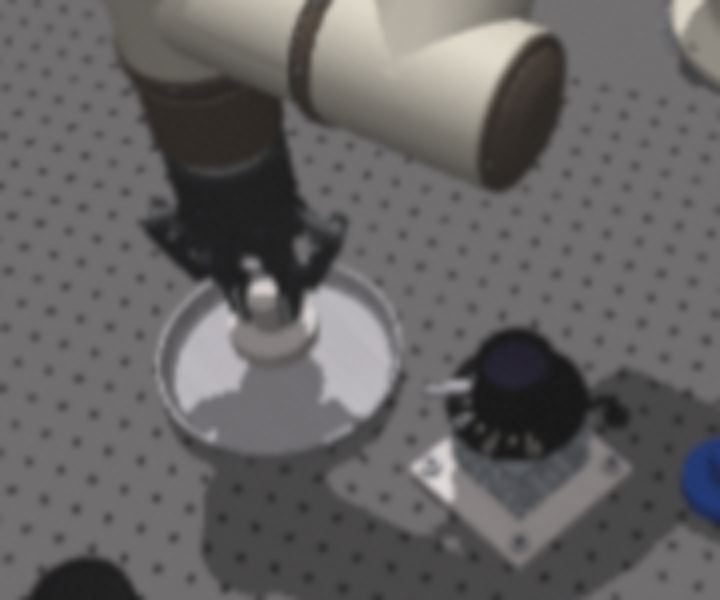

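The cap hangs upright over the dish (about (270,320) in the crop) and the lens is bare. I'll lower it slowly.

carry_out:
  slide:
    - [0,0,0]
    - [0,0,0.01]
    - [0,0,0.02]
    - [0,0,0.03]
    - [0,0,0.034]
    - [0,0,0.036]
    - [0,0,0.036]
  roll: [0,0,0,0,0,0,0]
  claw: [0.015,0.015,0.015,0.015,0.015,0.015,0.015]

```text
clock: 6.8
position: [472.4, -260.0, 204.2]
ee_rot: [-0.101, 0.995, -0.0, 0.0]
contact_force: [-0.9, -0.5, -1.5]
gripper_width: 23.7
grasp_force: 59.0
```

carry_out:
  slide:
    - [0,0,0.001]
    - [0,0,0.002]
    - [0,0,0.003]
    - [0,0,0.004]
    - [0,0,0.004]
  roll: [0,0,0,0,0]
  claw: [0.015,0.015,0.015,0.015,0.015]

```text
clock: 7.42
position: [472.3, -259.9, 200.1]
ee_rot: [-0.101, 0.995, 0.0, -0.0]
contact_force: [1.2, 0.9, -1.0]
gripper_width: 23.8
grasp_force: 59.0
```

carry_out:
  slide:
    - [0,0,0.001]
    - [0,0,0.002]
    - [0,0,0.002]
  roll: [0,0,0]
  claw: [0.015,0.015,0.015]

```text
clock: 7.8
position: [472.4, -259.9, 199.8]
ee_rot: [-0.101, 0.995, -0.0, 0.0]
contact_force: [-2.4, 2.3, 9.2]
gripper_width: 23.6
grasp_force: 60.2
```

Contact shows as +9 N upward, at the height I expected. Now I release and go up.

carry_out:
  slide:
    - [0,0,0.001]
    - [0,0,0.001]
    - [0,0,0.001]
    - [0,0,0.001]
    - [0,0,-0.02]
    - [0,0,-0.06]
    - [0,0,-0.11]
    - [0,0,-0.16]
  roll: [0,0,0,0,0,-5,-15,-25]
  claw: [0.04,0.06,0.06,0.06,0.06,0.06,0.06,0.085]

```text
clock: 8.8
position: [472.1, -259.9, 359.6]
ee_rot: [-0.316, 0.949, 0.0, -0.0]
contact_force: [1.4, -0.0, -0.5]
gripper_width: 76.0
grasp_force: 0.0
```

```bash
python3 - <<'E'
from h import *
np.set_printoptions(precision=1,suppress=True)
for n in("scene","top"):
    p=get_image(n)
    for t in("cap_center","iris_center","iris_stud","scale_8","camera"):
        print(n,t,[(round(r["conf"],2),np.array(r["at"]),at_depth(p,r["at"]),at_z(p,r["at"],{"cap_center":27,"iris_center":112,"iris_stud":115,"scale_8":96,"camera":0}[t])) for r in place_of(p,t)[:3]])
    T=np.array(p["world_from_camera"])
    P=[T[:3,:3]@(ray(p,(u,v))*p["z_map"][v,u])+T[:3,3] for v in range(400) for u in range(640) if p["z_map"][v,u]>0]
    P=np.array(P);q=P[(abs(P[:,0]-504)<60)&(abs(P[:,1]+65)<60)&(P[:,2]>130)&(P[:,2]<142)]
    print("barrel",len(q),q.mean(0),q.min(0),q.max(0),cv2.minEnclosingCircle(q[:,:2].astype(np.float32)))
    if n=="scene":im=cv2.resize(p['img'][110:235,220:340],None,fx=4,fy=4,interpolation=2)
    else: im2=cv2.resize(p['img'][185:310,320:440],None,fx=4,fy=4,interpolation=2)
save(p,"after.png",cv2.resize(np.hstack([im,im2]),(800,416)))
np.set_printoptions(precision=4)
go(505,-64.5,360,202)
E
```

```text
scene cap_center [(0.74, array([248. , 168.4]), array([ 485.6, -254. ,   39. ]), array([ 478. , -259.5,   27. ])), (0.61, array([363. , 196.4]), array([479.8,  78.1,  44.8]), array([468.3,  76.5,  27. ])), (0.29, array([309.3, 198.5]), array([542.8, -50.5,  66.2]), array([519.8, -59.9,  27. ]))]
scene iris_center [(0.77, array([309.9, 175.4]), array([515.4, -56.3, 129.7]), array([503.6, -61. , 112. ]))]
scene iris_stud [(0.7, array([284.3, 176.5]), array([ 454.1, -160.4,   -1.7]), array([ 528.8, -120.8,  115. ]))]
scene scale_8 [(0.83, array([305.9, 186.7]), array([533.5, -61.6, 102.6]), array([529.4, -63.3,  96. ]))]
scene camera [(0.7, array([309.5, 199.7]), array([543.1, -50.1,  61. ]), array([507.5, -64.5,   0. ]))]
barrel 170 [506.3 -62.8 134.3] [477.8 -87.8 130. ] [532.5 -37.7 139.9] ((505.0609436035156, -63.1678581237793), 27.454978942871094)
top cap_center [(0.83, array([286.8, 249.6]), array([465.4,  77.1,  47.5]), array([464.2,  78.9,  27. ])), (0.63, array([351.5, 233.5]), array([516.8, -49.1, 522. ]), array([505.8, -73.5,  27. ]))]
top iris_center [(0.62, array([350.4, 234.4]), array([515.4, -48. , 515.1]), array([505.6, -67. , 112. ]))]
top iris_stud [(0.46, array([352.2, 221.3]), array([533.1, -50.3, 510.2]), array([534.4, -70.2, 115. ]))]
top scale_8 [(0.59, array([353.9, 217.4]), array([538.4, -52.7, 507. ]), array([543.2, -74.8,  96. ]))]
top camera [(0.77, array([348.8, 232.7]), array([517.6, -45.9, 514.2]), array([507. , -68.3,   0. ]))]
barrel 29 [507.5 -44.2 136.6] [491.5 -49.7 131.4] [521.7 -41.4 140.2] ((506.58251953125, -46.85628128051758), 15.370372772216797)
pos [ 472.3416 -259.9857  357.3963] clock 9.4 F [ 0.0442  0.4915 -1.0223] w 85.2548745721229 grip 0.0
slide [-0.1426  0.1376 -0.0026] yaxis deg 126.54961364865078 z [-0.0017  0.0003 -1.    ] q6 -0.7306345630259582
roll -75.45038635134921
```

View pics/after.png

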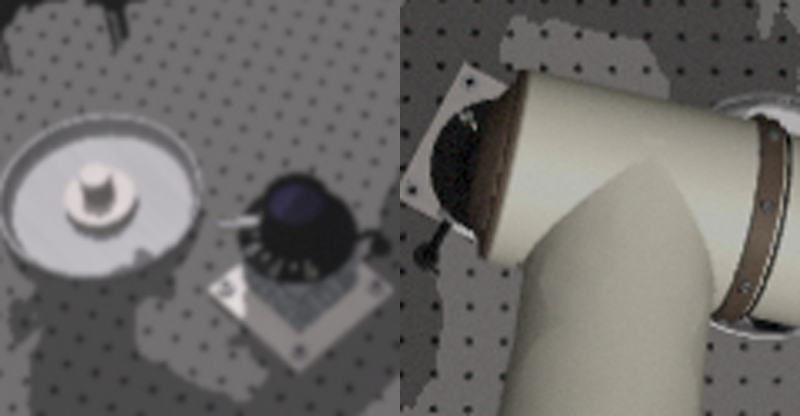

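The left crop shows the cap flat in the dish at about (98,195), near its centre, and the stud still on 2.8. Next I move over the lens with the fingers square to the stud.

carry_out:
  slide:
    - [-0.018,0.017,0]
    - [-0.045,0.044,0]
    - [-0.075,0.073,0]
    - [-0.105,0.102,0]
    - [-0.13,0.126,0]
    - [-0.1425,0.1375,0]
    - [-0.1425,0.1375,0]
    - [-0.1425,0.1375,0]
  roll: [-10,-20,-30,-40,-50,-60,-70,-75]
  claw: [0.085,0.085,0.085,0.085,0.085,0.085,0.085,0.085]

```text
clock: 10.4
position: [505.0, -64.2, 357.9]
ee_rot: [0.828, -0.561, -0.0, 0.0]
contact_force: [-0.6, -0.5, 0.3]
gripper_width: 85.1
grasp_force: 0.0
```

```bash
python3 -c "
from h import *
np.set_printoptions(precision=4,suppress=True)
go(504.5,-65,276,202)"
```

```text
pos [504.9939 -64.1857 357.8653] clock 10.4 F [-0.56   -0.5491  0.2537] w 85.11600444091697 grip 0.0
slide [0.0006 0.0007 0.0819] yaxis deg -158.206933551348 z [-0.0007 -0.0001 -1.    ] q6 0.18748409711449862
roll -0.2069335513480155
```

carry_out:
  slide:
    - [0.0006,0.0007,0.03]
    - [0.0006,0.0007,0.06]
    - [0.0006,0.0007,0.078]
    - [0.0006,0.0007,0.084]
    - [0.0006,0.0007,0.084]
    - [0.0006,0.0007,0.084]
  roll: [0,0,0,0,0,0]
  claw: [0.085,0.085,0.085,0.085,0.085,0.085]

```text
clock: 11.15
position: [504.8, -65.4, 275.0]
ee_rot: [0.827, -0.562, 0.001, -0.001]
contact_force: [-0.3, 0.1, 0.8]
gripper_width: 85.3
grasp_force: 0.0
```

carry_out:
  slide:
    - [0,0,0]
    - [0,0,0]
    - [0,0,0]
    - [0,0,0]
    - [0,0,0]
  roll: [0,0,0,0,0]
  claw: [0.05,0.05,0.05,0.05,0.05]

```text
clock: 11.78
position: [504.2, -65.6, 275.4]
ee_rot: [0.827, -0.562, 0.0, 0.0]
contact_force: [-2.9, -0.6, 5.7]
gripper_width: 55.8
grasp_force: 62.8
```

The fingers hold the ring: they read 55.8 mm, and earlier the 26 mm knob read about 2 mm low. Now turn counter-clockwise 60°.

carry_out:
  slide:
    - [0,0,0]
    - [0,0,0]
    - [0,0,0]
    - [0,0,0]
    - [0,0,0]
    - [0,0,0]
    - [0,0,0]
    - [0,0,0]
  roll: [-7,-15,-23,-31,-39,-47,-55,-60]
  claw: [0.05,0.05,0.05,0.05,0.05,0.05,0.05,0.05]

```text
clock: 12.78
position: [504.3, -65.5, 275.5]
ee_rot: [0.997, -0.072, 0.0, 0.0]
contact_force: [-2.5, 0.6, 5.9]
gripper_width: 56.2
grasp_force: 62.9
```

carry_out:
  slide:
    - [0,0,0]
    - [0,0,0]
  roll: [0,0]
  claw: [0.05,0.05]

```text
clock: 13.02
position: [504.3, -65.5, 275.4]
ee_rot: [0.997, -0.073, 0.0, 0.0]
contact_force: [-2.4, 0.5, 5.4]
gripper_width: 55.6
grasp_force: 62.9
```

```bash
python3 - <<'E'
from h import *
np.set_printoptions(precision=4,suppress=True)
go(504.5,-65,276,262);print(read_state()["wrist_torque"])
p=get_image("scene")
for r in place_of(p,"iris_stud")[:2]:
    a=at_z(p,r["at"],115);print(r["conf"],r["at"],a,np.degrees(np.arctan2(a[1]+65,a[0]-504.5)),np.hypot(a[1]+65,a[0]-504.5))
save(p,"ring.png",cv2.resize(p['img'][100:240,230:390],None,fx=4,fy=4,interpolation=2))
E
```

```text
pos [504.272  -65.5145 275.4215] clock 13.025 F [-2.4347  0.5245  5.3815] w 55.62708212702563 grip 62.91267156600952
slide [ 0.0002 -0.0005 -0.0006] yaxis deg -98.41691848372716 z [ 0.0002 -0.0003 -1.    ] q6 1.2330030979665556
roll -0.4169184837271587
[0.1349 0.8224 0.0664]
0.68 [298.1, 191.6] [561.0178 -71.836  115.    ] -6.8966030039187585 56.9296690852462
```

View pics/ring.png

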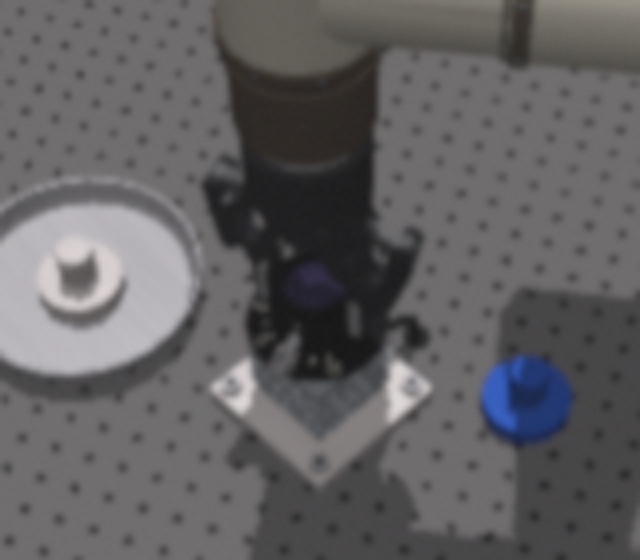

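The stud has turned with the fingers and points at about -7° (the line for 8 is at about -8°). Next I release, rise and check.

carry_out:
  slide:
    - [0,0,0]
    - [0,0,0]
    - [0,0,0]
    - [0,0,0]
    - [0,0,-0.03]
    - [0,0,-0.08]
    - [0,0,-0.13]
    - [0,0,-0.15]
  roll: [0,0,0,0,0,0,0,0]
  claw: [0.085,0.085,0.085,0.085,0.085,0.085,0.085,0.085]

```text
clock: 14.12
position: [504.7, -65.5, 427.7]
ee_rot: [0.997, -0.073, 0.003, -0.0]
contact_force: [-0.1, 0.6, 0.1]
gripper_width: 85.2
grasp_force: 0.0
```

carry_out:
  slide:
    - [0,0.04,0]
    - [0,0.09,0]
    - [0,0.14,0]
    - [0,0.19,0]
    - [0,0.22,0]
    - [0,0.22,0]
    - [0,0.22,0]
  roll: [0,0,0,0,0,0,0]
  claw: [0.085,0.085,0.085,0.085,0.085,0.085,0.085]

```text
clock: 15.0
position: [472.1, -282.8, 424.0]
ee_rot: [0.997, -0.074, -0.0, -0.0]
contact_force: [-0.2, -0.4, -0.8]
gripper_width: 85.3
grasp_force: 0.0
```

```bash
python3 - <<'E'
from h import *
np.set_printoptions(precision=1,suppress=True)
go(504.5,-65,276)
o=[]
for n in("scene","top"):
    p=get_image(n)
    for t in("iris_stud","cap_center","dish_in"):
      for r in place_of(p,t)[:3]:
        a=at_z(p,r["at"],{"iris_stud":115,"cap_center":27,"dish_in":4}[t]);print(n,t,round(r["conf"],2),r["at"],a,at_depth(p,r["at"]),np.degrees(np.arctan2(a[1]+65,a[0]-504.5)))
    o.append(cv2.resize(p['img'][130:230,240:340] if n=="scene" else p['img'][185:285,300:400],(400,400),interpolation=2))
save(p,"final.png",np.hstack(o))
E
```

```text
pos [ 472.1 -282.8  424. ] clock 15.0 F [-0.2 -0.4 -0.8] w 85.25091033661532 grip 0.0
slide [ 0.  -0.2  0.1] yaxis deg -98.4513396810692 z [-0.  0. -1.] q6 1.6685080047211345
scene iris_stud 0.71 [301.6, 192.3] [560.3 -62.9 115. ] [549.  -68.   96.2] 2.1472473117144872
scene cap_center 0.67 [250.7, 164.6] [ 463.1 -257.6   27. ] [ 477.  -247.9   48.3] -102.12065624781472
scene cap_center 0.36 [218.4, 256.7] [ 751.9 -219.    27. ] [ 762.5 -205.7   59. ] -31.900280763753823
scene dish_in 0.92 [295.6, 286.9] [757.8 -13.4   4. ] [758.4 -13.    6. ] 11.521259108307381
scene dish_in 0.61 [247.3, 170.8] [ 472.  -268.5    4. ] [ 483.  -260.4   21.6] -99.07142484347858
scene dish_in 0.37 [216.7, 256.3] [ 744.7 -233.2    4. ] [ 764.9 -207.4   65.5] -35.0018716876414
top iris_stud 0.48 [354.8, 212.6] [553.5 -75.5 115. ] [553.5 -75.5 115.1] -12.109263656223456
top iris_stud 0.21 [262.6, 134.8] [721.5 131.6 115. ] [739.  145.3  19.6] 42.164628567867005
top cap_center 0.76 [289.1, 248.6] [466.7  73.5  27. ] [467.7  72.1  44.5] 105.27317678909999
top dish_in 0.66 [328.3, 130.4] [755.4 -13.5   4. ] [755.6 -13.5   3.1] 11.607108197378894
```

View pics/final.png

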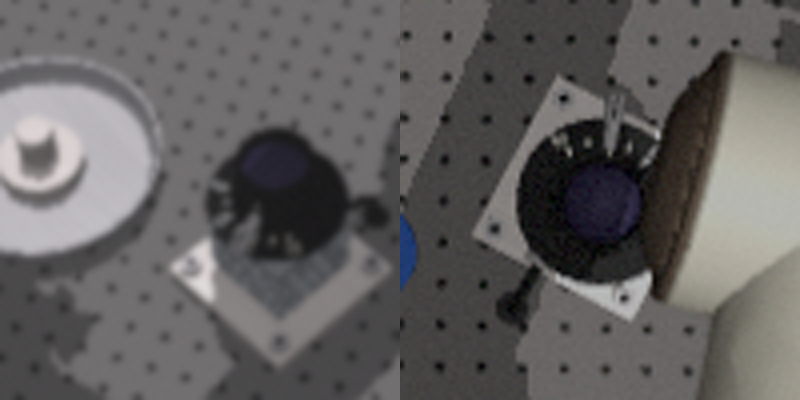

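The right crop shows the stud at about -8°, covering the line for 8: 16 lies two stops counter-clockwise and 4 two stops clockwise. The left crop shows the cap flat in the dish at about (40,150), and the gripper is clear of everything.

```bash
python3 -c "
from bench import *
print(job_done())"
```

```text
the job is handed in; nothing more can be done
None
```

I set the aluminium cap open side down near the centre of the right-hand dish, turned the iris ring from 2.8 to 8, and handed the job in at about 15 s; the final pictures confirm both, but no verdict came back.

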